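Zero the counting scale and set it to count

TASK

The empty pot is standing on the counting scale's pan: with closed fingertips press the long bar key gently all the way in to zero the scale and let it come up again, then gently press the round key fully in so that it stays in, and draw back. Leave the two small square keys alone, and do not lift or shift the pot, bottle, jar or carton.

Things in the scene. Friction and masses are not known exactly. Their poses are not given: they have to be found in the camera images.
- scale: White counting scale, 280 (x) by 340 mm (y), fixed. Origin: centre of its underside, on the counter; x runs from its front edge (robot side) to the back, z up. On the grey front panel, 50 mm high, four white keys stand in a row along y, 102 mm in front of the origin, at y = -99, -33, 33, 99 mm, in any order. Steel pan 170 x 260 mm behind, centred at x = 45 mm, top 72 mm above the counter.
- bar_key_top (a point): Centre of the top face of the long bar key (the zero key): 50 mm wide along the scale's y, 20 mm deep, the only long key. The point moves with the key. 10 mm above the panel when up, 4 mm when fully in.
- bar_key (a joint): Travel of the bar key straight down, m: 0 up, 0.006 fully in. Sprung: about 1 N to start, 4 N fully in; comes back up by itself.
- round_key_top (a point): Centre of the top face of the round key (the count key), 30 mm diameter, the only round key. The point moves with the key. 10 mm above the panel when out, 4 mm when fully in.
- round_key (a joint): Travel of the round key straight down, m: 0 out, 0.006 fully in. It needs about 2.5 N, has no spring and stays where it is left, so pressed fully in it stays in. All keys have soft white caps that give 1 mm per 5 N; never push over 40 N.
- pot: Empty white plastic counting pot, 60 mm across the rim, 45 mm high, open at the top, standing loose on the scale's pan. Origin at the centre of its underside.
- bottle: White tablet bottle, 56 mm diameter, 105 mm high, standing loose on the counter beside the scale's left (+y) end. Origin at the centre of its underside.
- jar: Squat white ointment jar with a black lid, 72 mm diameter, 65 mm high, loose on the counter beside the scale's right (-y) end. Origin at the centre of its underside.
- carton: Plain white carton, 55 x 125 x 35 mm high, lying loose on the counter beside the left (+y) end of the scale, nearer the robot than the bottle. Origin at the centre of its underside.
- square_key1_top (a point): Centre of the top face of a small square key, 18 x 18 mm (one of two alike, to be left alone), 10 mm above the panel.
- square_key1 (a joint): Travel of this square key straight down, m: 0 up, 0.006 fully in; sprung like the bar key.
- square_key2_top (a point): Centre of the top face of a small square key, 18 x 18 mm (one of two alike, to be left alone), 10 mm above the panel.
- square_key2 (a joint): Travel of this square key straight down, m: 0 up, 0.006 fully in; sprung like the bar key.
Not all that is in view belongs to the job. What is shaped like the pot but pink, purple or yellow is not meant.

How it is judged:
On the way, in this order (a step that is already met when the one before it is completed fails the run):
1. the bar key is pressed in (at least 4.5 mm) while the round key is still out (value of joint bar_key above 0.0045 m and value of joint round_key below 0.002 m), for 0.04 s.
2. the bar key has come up again, the round key still out (value of joint bar_key below 0.0015 m and value of joint round_key below 0.002 m), for 0.04 s.
3. the round key is pressed in (at least 4.5 mm) with the bar key up (value of joint round_key above 0.0045 m and value of joint bar_key below 0.0015 m), for 0.04 s.
At the end, for the whole second after the job is handed in: The round key is in (at least 4.5 mm of its 6 mm), the bar key and both square keys are up (within 1.5 mm), the pot stands upright and still on the pan, and pot, bottle, jar and carton are within 10 mm of where they began (all of step 3 and value of joint each of square_key1, square_key2 below 0.0015 m and z of pot in the frame of scale above 0.068 m and linear speed of pot below 0.02 m/s and angle between pot's own z axis and vertical below 0.1 rad and distance of each of pot, bottle, jar, carton from where it was at the start of the episode below 0.01 m); the robot touches nothing.
It fails at once if a square key is pressed by more than 2 mm or pushed with more than 2 N (value of joint any of square_key1, square_key2 above 0.002 m or contact force between the fingers and square_key1_mount above 2 N or contact force between the fingers and square_key2_mount above 2 N).
It fails at once if the pot, bottle, jar or carton is moved by more than 10 mm (distance of any of pot, bottle, jar, carton from where it was at the start of the episode above 0.01 m).
It fails at once if a key or the scale is pushed with more than 40 N (contact force between the fingers and bar_key_mount above 40 N or contact force between the fingers and round_key_mount above 40 N or contact force between the fingers and scale above 40 N).
It also fails if it takes over 40 s, if anything falls off the work surface, if the arm or the gripper's body presses on something with over 40 N, if the wrist force passes 120 N, or if a joint passes its speed limit or range.

ROBOT

A 6-joint arm with a two-finger parallel gripper is mounted at the origin on the work surface. World frame = base frame: x ahead of the robot, y to its left, z up, the work surface at z = 0. Lengths are in m, angles in rad, forces in N, time in s.
With the tool pointing down it reaches from about 0.25 to 0.725 m from the base axis. Payload 4 kg.
Tool frame: the origin (TCP) lies at the very end of the fingers, on their centre line; the grasp point (between the pads) lies 19 mm behind it; z points along the fingers, y is the line along which they close (so a half turn about z gives the same grasp; the last joint's range is limited). The gripper opens to 85 mm and grips with 20 to 120 N. Pads are 22 mm wide; open, the fingers measure 114 mm over their backs; the gripper's body (76 mm by 85 mm) begins 54 mm behind the grasp point. The pads swing forward as they close: fully open they stand 13 mm farther back than shut.
Start: joints at [-1.327, 0.241, 0.005, 1.335, 0, 1.571], TCP at [0.121, -0.485, 0.21] pointing down, gripper open.
Joint ranges: [-2.72, 2.72], [-1.05, 1.87], [-1.09, 1.28], [-1.99, 2.15], [-1.42, 1.44], [-3.14, 3.14]. Speed limits (rad/s): [2.79, 2.79, 3.14, 3.14, 3.14, 3.14].

INTERFACE

Orientations are given as a unit quaternion [x, y, z, w].
In Python, from workcell import bot, vision, workorder gives the robot as it stands.
- The arm moves only by the shell command python3 -m creep 'ROWS' [OPENING]. ROWS is JSON, a list of rows, each a list of 2 entries, a list of its own where there are three numbers: the shift along the tool's x, y, z in mm, then the turn, a rotation vector about the tool's x, y, z in rad. In form: [[[dx, dy, dz], [wx, wy, wz]], ...]. A call has 1 to 12 rows; each row shifts and turns the commanded pose from where the row before left it, along the tool's axes as they then stand; what a row does not reach is not made up. A row lasts 1/8 s, in which the tool goes at most 62.5 mm and 10.7 degrees, less where a joint would pass 70% of its speed; a pose out of reach is approached as far as the arm can. A call is refused whole if a number of a shift passes 62.5 or a number of a turn 0.188, either way. A call with a gripper value outside its range is refused whole. OPENING is the finger opening in mm, from 0 to 85.4, set as the call begins (- or left out, the last holds). The fingers move at their own pace and stop on an object; the grip force is fixed at half the most. Time passes only in rows, so rows that do not move let the fingers close. It gives the time, the measured TCP pose, the force, the opening and the grip force at its end, in the units of the state.
- bot.get_obs(): the state, without advancing time (a new reading comes with each control period).
- vision.camera(name): name is "scene" or "top" or "wrist"; returns a dict with "image" (384x512x3 uint8, blue, green, red), "z_map" (384x512 float32, m along the optical axis (not along the pixel's ray), 0 where there is no reading), "K" (3x3 intrinsics, pixels), "k1" (the pictures are not rectified: a ray, as slopes to the right and down, at radius r is drawn at 1 + k1 r^2 times it, then the intrinsics apply), "rvec" (rotation vector, rad) and "tvec" (3), from world to camera coordinates, as OpenCV has them; the wrist camera has in their place "tool_from_camera" (4x4, takes a point from camera to tool coordinates, whose origin is the TCP and whose axes are the flange's). Camera axes: x right, y down, z forward; pixel columns grow to the right and rows downward; lengths in m; the calibration is good to about 2 mm. A picture is of the moment at which its call begins: read the wrist's pose just before it.
- workorder.job_done(): hands the job in; it is judged then, once.
Trained networks look in a picture, given as the dict that the camera call returned (one of the last four; its "shot" number tells which), for a name from the list of things; names that differ only in an ending like _2 or _b are one class to them, and where a whole thing is asked for, a point or a joint stands for the part that bears it (a point fixed in the world has none). Each returns a list of dicts, best first, with "score" (0 to 1); they miss things now and then, are a little off and sometimes report something else, mostly with a low value. They report only what shows in the picture. A call takes as long as a camera call. They do not tell look-alikes from the thing itself.
- vision.spot_in(picture, query): "position" ([column, row] in pixels, amid what is visible of it).
- vision.place_of(picture, query): "position" ([column, row] in pixels: a listed point, or the origin of a listed thing).
The state is a dict: "clock": time; "joint_pos": joint angles; "joint_vel": joint speeds; "tau": joint torques, N m; "eef_pos": TCP position; "tool_rot": TCP orientation; "ft_force": force on the tool from outside, world axes, zero at the start; "ft_torque": the same for the moment, N m; "grip_width": finger opening in m; "grasp_force": force on a finger pad.
Only numpy, scipy, OpenCV 4.12 (cv2) and the standard library are available. Lean on these libraries where they do the work, as an engineer would, in place of code of your own. Each camera call takes 0.05 s, during which the arm holds its last target. There are 200 camera calls.

## Working session

There is one attempt and no reset: what is moved stays moved. The work goes in short steps, Python scripts to look and compute and a shell command to move; the robot and the scene stay as the last step left them, time stands still between calls to the robot, and variables do not carry over. Pictures are saved under pics/ and viewed, at most 10 in all, crops included, and the job is handed in when it is done.

```bash
mkdir -p pics; cat > h.py <<'E'
import numpy as np,cv2
from scipy.spatial.transform import Rotation as R
from workcell import bot,vision,workorder
def T_wc(c,obs=None):
    T=np.eye(4)
    if 'rvec' in c:
        r=cv2.Rodrigues(np.array(c['rvec'],float))[0];T[:3,:3]=r.T;T[:3,3]=-r.T@np.array(c['tvec'],float).ravel();return T
    T[:3,:3]=R.from_quat(obs['tool_rot']).as_matrix();T[:3,3]=obs['eef_pos'];return T@np.array(c['tool_from_camera'])
def ray(c,p):
    d=np.array([c['k1'],0,0,0,0],float) 
    # forward: xd=x(1+k1 r^2)
    q=cv2.undistortPointsIter(np.array([[p]],float),np.array(c['K'],float),d,None,None,(3,50,1e-10))[0,0]
    return np.array([q[0],q[1],1.])
def at_z(c,p,z,obs=None):
    T=T_wc(c,obs);d=T[:3,:3]@ray(c,p);o=T[:3,3];return o+d*(z-o[2])/d[2]
def at_depth(c,p,obs=None):
    u,v=int(round(p[0])),int(round(p[1]));w=c['z_map'][max(v-2,0):v+3,max(u-2,0):u+3];w=w[w>0]
    if not len(w):return None
    T=T_wc(c,obs);return T[:3,:3]@(ray(c,p)*np.median(w))+T[:3,3]
E
python3 - <<'E'
from h import *
o=bot.get_obs();print(o['clock'],o['eef_pos'],o['tool_rot'],o['grip_width'])
for n in ['top','scene']:
    c=vision.camera(n);cv2.imwrite(f'pics/{n}0.png',cv2.resize(c['image'],(800,600)))
    for q in ['scale','bar_key_top','round_key_top','square_key1_top','pot','bottle','jar','carton']:
        for r in vision.place_of(c,q)[:3]:
            p=r['position'];print(n,q,round(r['score'],2),np.round(p,1),np.round(at_z(c,p,.06 if 'key' in q else (.072 if q=='pot' else 0)),3),at_depth(c,p).round(3) if at_depth(c,p) is not None else None)
E
```

```text
0.0 [ 0.1205375  -0.48454177  0.20870531] [ 9.92579777e-01  1.21590619e-01 -1.23457396e-04 -1.04534334e-03] 0.08533176898539001
top scale 0.9 [261.7 167.4] [0.632 0.093 0.   ] [0.624 0.092 0.072]
top bar_key_top 0.57 [239.3 209.9] [0.506 0.153 0.06 ] [0.506 0.153 0.06 ]
top round_key_top 0.52 [259.9 203.3] [0.525 0.096 0.06 ] [0.525 0.096 0.06 ]
top square_key1_top 0.48 [282.5 195.4] [0.548 0.033 0.06 ] [0.548 0.033 0.052]
top square_key1_top 0.16 [264.4 168.2] [0.623 0.085 0.06 ] [0.622 0.085 0.072]
top pot 0.85 [250.6 149.9] [0.672 0.124 0.072] [0.672 0.124 0.076]
top pot 0.69 [149.3 197.6] [0.535 0.404 0.072] [0.538 0.423 0.004]
top pot 0.64 [173.5 121.1] [0.752 0.343 0.072] [0.767 0.358 0.005]
top bottle 0.74 [183.8 169.1] [0.624 0.323 0.   ] [0.616 0.309 0.074]
top jar 0.67 [348.2 153.3] [ 0.679 -0.162  0.   ] [ 0.669 -0.149  0.066]
top carton 0.8 [188.1 222. ] [0.468 0.306 0.   ] [0.469 0.3   0.035]
scene scale 0.72 [264.6 224.8] [0.622 0.079 0.   ] [0.659 0.077 0.073]
scene bar_key_top 0.5 [287.9 177.3] [0.503 0.152 0.06 ] [0.503 0.152 0.06 ]
scene round_key_top 0.45 [266.8 182.4] [0.517 0.09  0.06 ] [0.518 0.09  0.061]
scene square_key1_top 0.47 [243.3 188.3] [0.534 0.023 0.06 ] [0.534 0.023 0.06 ]
scene pot 0.77 [378.9 195.5] [0.583 0.397 0.072] [0.56  0.412 0.033]
scene pot 0.75 [288.3 222.3] [0.654 0.14  0.072] [0.656 0.139 0.077]
scene pot 0.75 [372.5 270.7] [0.798 0.336 0.072] [0.775 0.356 0.008]
scene bottle 0.84 [350.5 222.2] [0.625 0.324 0.   ] [0.646 0.313 0.041]
scene jar 0.6 [176.6 249. ] [ 0.684 -0.166  0.   ] [ 0.71  -0.153  0.059]
scene jar 0.51 [353.  223.6] [0.63  0.331 0.   ] [0.649 0.32  0.037]
scene carton 0.56 [332.9 174.5] [0.459 0.298 0.   ] [0.483 0.289 0.035]
```

```bash
python3 - <<'E'
from h import *
c=vision.camera('top');cv2.imwrite('pics/topcrop.png',cv2.resize(c['image'][110:250,160:360],None,fx=4,fy=4,interpolation=cv2.INTER_CUBIC))
E
```

```text
(no output)
```

View pics/topcrop.png

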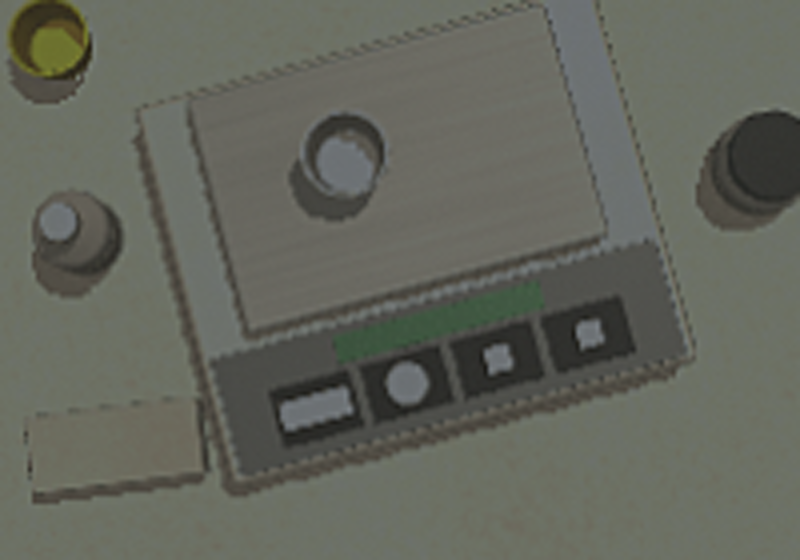

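View pics/scene0.png

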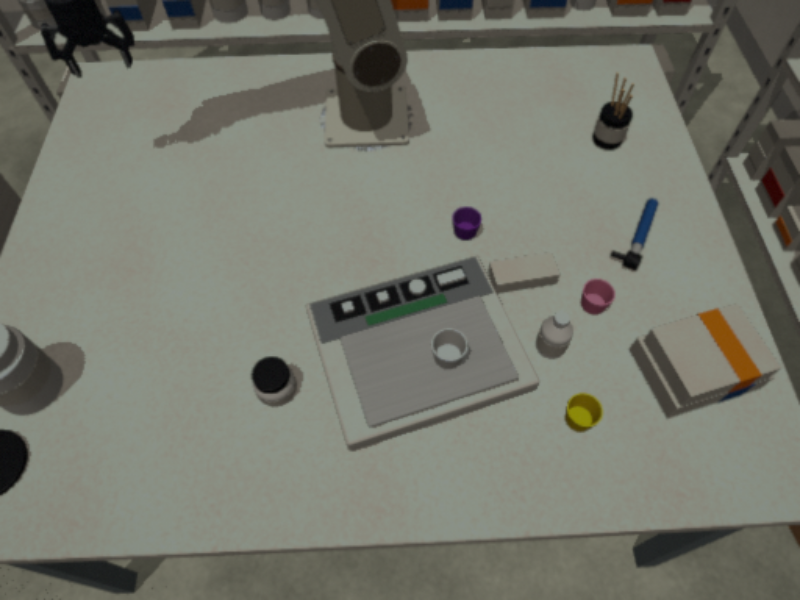

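Top crop: the keys read left to right as bar (crop 316,408 → px 239,212), round (406,383 → 261.5,206), square (498,359) and square (590,333). Look-alikes: the squares for the round and bar keys, which differ by shape. For the pot, the white one on the pan is meant, and the pink, purple and yellow ones are decoys.

```bash
cat >> h.py <<'E'
def blobs(c,x0,y0,x1,y1,obs=None,amin=20,amax=600,z=.06):
    g=cv2.cvtColor(c['image'],cv2.COLOR_BGR2GRAY)[y0:y1,x0:x1]
    t,b=cv2.threshold(g,0,255,cv2.THRESH_OTSU)
    n,l,s,ce=cv2.connectedComponentsWithStats(b)
    for i in range(1,n):
        if amin<s[i,4]<amax:
            p=ce[i]+[x0,y0];print(p.round(1),s[i,2:],at_z(c,p,z,obs).round(4))
E
python3 - <<'E'
from h import *
c=vision.camera('top');blobs(c,226,182,320,224,amin=15)
o=bot.get_obs();M=R.from_quat(o['tool_rot']).as_matrix()
print(M.round(3)); print(M.T@(np.array([.49,.13,.16])-o['eef_pos'])*1000)
E
```

```text
[237.4 184.8] [ 34  10 177] [0.5755 0.1593 0.06  ]
[249.9 188.1] [ 51  14 114] [0.5669 0.1242 0.06  ]
[306.9 192.9] [ 7  7 40] [ 0.5562 -0.0348  0.06  ]
[284. 199.] [ 7  7 39] [0.5381 0.0287 0.06  ]
[261.3 205.3] [10 10 83] [0.5194 0.0915 0.06  ]
[238.4 211.6] [ 18  11 123] [0.5008 0.1552 0.06  ]
[298.  217.7] [ 62  17 564] [ 0.4868 -0.0109  0.06  ]
[[ 0.97   0.241 -0.   ]
 [ 0.241 -0.97   0.   ]
 [-0.    -0.    -1.   ]]
[ 506.88684213 -507.87682301   49.61722971]
```

```bash
python3 -m creep '[[[20,-20,0],[0,0,0]],[[40,-40,0],[0,0,0]],[[42,-42,0],[0,0,0]],[[42,-42,0],[0,0,0]],[[42,-42,0],[0,0,0]],[[42,-42,0],[0,0,0]],[[42,-42,0],[0,0,0]],[[42,-42,0],[0,0,0]],[[42,-42,0],[0,0,0]],[[42,-42,0],[0,0,0]],[[40,-40,0],[0,0,0]],[[20,-20,0],[0,0,-0.04]]]' 0; python3 -m creep '[[[25,-25,10],[0,0,0]],[[25,-25,20],[0,0,0]],[[0,0,10],[0,0,0]],[[0,0,0],[0,0,0]]]'
python3 - <<'E'
from h import *
o=bot.get_obs();c=vision.camera('wrist');cv2.imwrite('pics/w1.png',c['image'])
print(o['eef_pos'],o['tool_rot'],o['grip_width'],o['ft_force'])
for q in ['bar_key_top','round_key_top','square_key1_top']:
    for r in vision.place_of(c,q)[:3]:
        p=r['position'];d=at_depth(c,p,o);print(q,round(r['score'],2),np.round(p,1),at_z(c,p,.06,o).round(4),d.round(4) if d is not None else None)
E
```

```text
clock: 2.5
eef_pos: [0.4543, 0.07, 0.2095]
tool_rot: [0.99, 0.144, 0.0, -0.0]
ft_force: [0.5, 0.1, 0.6]
grip_width: 0.0003
grasp_force: 0.0
clock: 3.0
eef_pos: [0.486, 0.1289, 0.1686]
tool_rot: [0.99, 0.142, -0.001, 0.0]
ft_force: [0.3, -1.2, 0.1]
grip_width: 0.0002
grasp_force: 0.0
[0.48597559 0.12887479 0.16859367] [ 9.89931573e-01  1.41538609e-01 -1.47489882e-03  3.57429731e-04] 0.00020326181943313652 [ 0.29555426 -1.23673763  0.14684139]
bar_key_top 0.93 [233.7 164.1] [0.4981 0.1539 0.06  ] [0.4982 0.1539 0.0606]
square_key1_top 0.75 [363.6 165.2] [0.5336 0.0282 0.06  ] [0.5336 0.0284 0.0606]
```

View pics/w1.png

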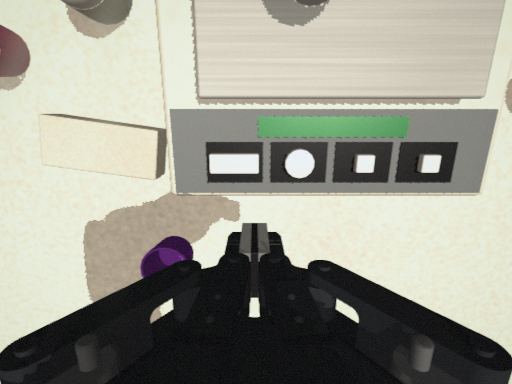

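Wrist view: bar key (234,164), round key (300,164), squares (365,164) and (430,164). This agrees with the top camera: bar at about (0.4995, 0.154), round at about (0.517, 0.091).

```bash
python3 -m creep '[[[10,-10,0],[0,0,0]],[[9.5,-11,10],[0,0,0]],[[0,0,25],[0,0,0]],[[0,0,30],[0,0,0]],[[0,0,20],[0,0,0]],[[0,0,8],[0,0,0]],[[0,0,0],[0,0,0]],[[0,0,0],[0,0,0]]]'
python3 - <<'E'
from h import *
o=bot.get_obs();c=vision.camera('wrist');cv2.imwrite('pics/w2.png',c['image'])
print(o['eef_pos'],R.from_quat(o['tool_rot']).as_matrix()[:,2],o['ft_force'])
for q in ['bar_key_top','round_key_top','square_key1_top']:
    for r in vision.place_of(c,q)[:3]:
        p=r['position'];d=at_depth(c,p,o);print(q,round(r['score'],2),np.round(p,1),at_z(c,p,.06,o).round(4),d.round(4) if d is not None else None)
E
```

```text
clock: 4.2
eef_pos: [0.502, 0.1513, 0.0774]
tool_rot: [0.989, 0.145, 0.001, -0.002]
ft_force: [-0.5, 0.7, 0.1]
grip_width: 0.0002
grasp_force: 0.0
[0.50204936 0.15127136 0.07742783] [ 5.69802766e-04  4.06274791e-03 -9.99991585e-01] [-0.5027661   0.71029181  0.06065189]
bar_key_top 0.69 [247.6 216.8] [0.4982 0.1552 0.06  ] [0.4983 0.1552 0.0604]
round_key_top 0.89 [345.6 214.2] [0.5199 0.0897 0.06  ] [0.52   0.0899 0.0603]
square_key1_top 0.94 [437.  221.9] [0.5331 0.0257 0.06  ] [0.5332 0.0262 0.0607]
```

View pics/w2.png

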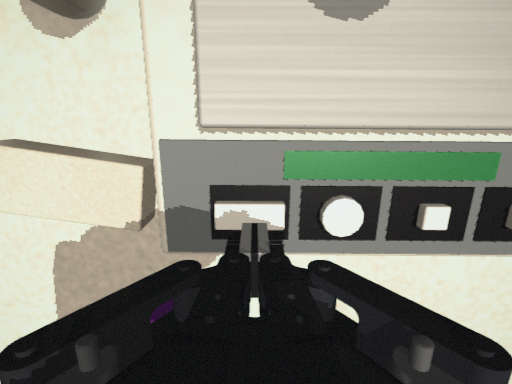

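```bash
python3 -m creep '[[[-1.6,-3.5,0],[0,0,0]],[[0,0,10],[0,0,0]],[[0,0,5],[0,0,0]],[[0,0,2],[0,0,0]],[[0,0,2],[0,0,0]],[[0,0,2],[0,0,0]],[[0,0,0],[0,0,0]],[[0,0,0],[0,0,0]]]'
```

```text
clock: 5.4
eef_pos: [0.4992, 0.1523, 0.0558]
tool_rot: [0.989, 0.146, -0.0, -0.003]
ft_force: [0.8, -0.4, 1.2]
grip_width: 0.0
grasp_force: 0.0
```

```bash
python3 -m creep '[[[0,0,1.5],[0,0,0]],[[0,0,1.5],[0,0,0]],[[0,0,0],[0,0,0]],[[0,0,0],[0,0,0]]]'
```

```text
clock: 5.9
eef_pos: [0.4991, 0.1523, 0.0526]
tool_rot: [0.989, 0.146, -0.0, -0.003]
ft_force: [-0.1, -0.7, 0.0]
grip_width: -0.0
grasp_force: 0.0
```

```bash
python3 - <<'E'
from h import *
c=vision.camera('wrist');o=bot.get_obs();print([bot.get_obs()['ft_force'][2] for _ in range(3)],o['tau'])
a=c['image'][150:300,150:400];s=vision.camera('scene')['image'][140:230,220:340]
a=cv2.resize(a,(750,450));cv2.imwrite('pics/w3.png',a);cv2.imwrite('pics/s3.png',cv2.resize(s,None,fx=6,fy=6,interpolation=cv2.INTER_CUBIC))
E
```

```text
[np.float64(-0.8331540777053659), np.float64(-0.8331540777053659), np.float64(-0.8331540777053659)] [-4.93874013e-04 -4.13682747e+01  2.15973741e+01  3.62312305e-03
  1.65894942e-02  3.90436441e-06]
```

View pics/w3.png

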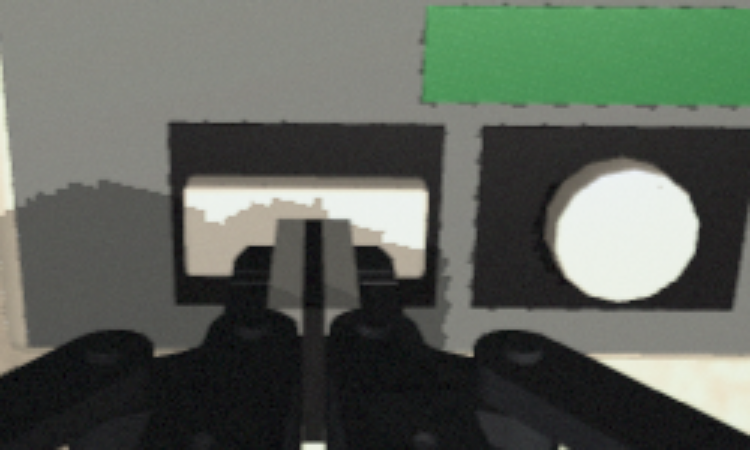

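View pics/s3.png

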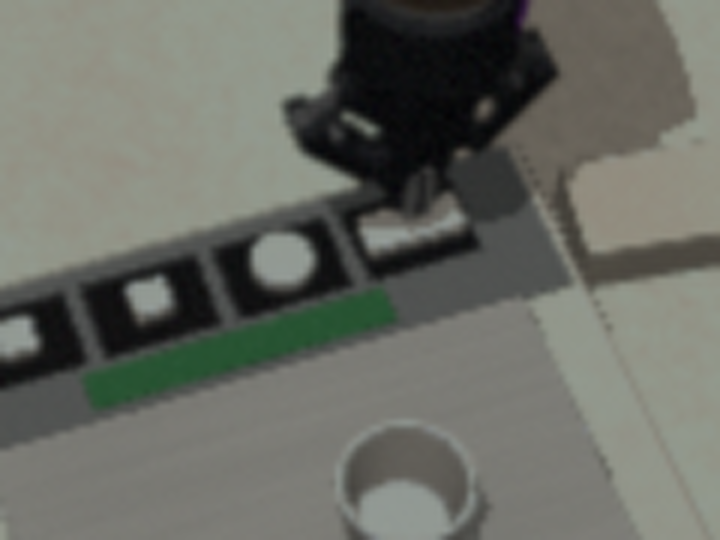

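```bash
python3 - <<'E'
from h import *
o=bot.get_obs();c=vision.camera('wrist');print(o['eef_pos'])
# crop coords -> full: /3 +150
for n,cp in dict(bar_l=(215,245),bar_r=(405,265),bar_top=(310,190),panelL=(100,150),blackbar=(300,150),round=(630,240),blackround=(500,150),tipL=(290,228),tipR=(335,228),tip2=(290,260)).items():
    p=np.array(cp)/3+150; u,v=p.round().astype(int)
    z=c['z_map'][v-1:v+2,u-1:u+2];z=np.median(z[z>0]) if (z>0).any() else None
    print(n,p.round(),z,(T_wc(c,o)@np.append(ray(c,p)*z,1))[:3].round(4) if z else None)
E
```

```text
[0.49914859 0.15232288 0.05264302]
bar_l [222. 232.] 0.17001776 [0.4906 0.1709 0.0605]
bar_r [285. 238.] 0.1704685 [0.498  0.1322 0.061 ]
bar_top [253. 213.] 0.16721646 [0.5077 0.1556 0.06  ]
panelL [183. 200.] 0.17496058 [0.5001 0.1999 0.0506]
blackbar [250. 200.] 0.17378283 [0.5127 0.1594 0.0516]
round [360. 230.] 0.16952859 [0.5164 0.0896 0.0602]
blackround [317. 200.] 0.17389497 [0.5248 0.119  0.0513]
tipL [247. 226.] 0.14414646 [0.5083 0.1592 0.0835]
tipR [262. 226.] 0.14450742 [0.5104 0.1517 0.0831]
tip2 [247. 237.] 0.1316483 [0.5084 0.1589 0.0965]
```

```bash
python3 - <<'E'
from h import *
o=bot.get_obs();c=vision.camera('wrist');T=T_wc(c,o);M=np.array(c['tool_from_camera']);print(M.round(3))
for u in (247,254,261):
  for v in range(216,250,3):
    z=c['z_map'][v,u]; print(u,v,z.round(4),(M@np.append(ray(c,(u,v))*z,1))[:3].round(4)*1000)
E
```

```text
[[ 0.    -0.964 -0.266  0.067]
 [ 1.     0.     0.    -0.   ]
 [-0.    -0.266  0.964 -0.165]
 [ 0.     0.     0.     1.   ]]
247 216 0.1672 [ 7.6 -4.6 -7.8]
247 219 0.1686 [ 5.3 -4.6 -6.9]
247 222 0.1672 [ 4.1 -4.6 -8.8]
247 225 0.1459 [ 10.5  -4.  -29. ]
247 228 0.1418 [ 10.6  -3.9 -33.2]
247 231 0.1378 [ 10.8  -3.8 -37.4]
247 234 0.1351 [ 10.5  -3.7 -40.3]
247 237 0.1311 [ 10.8  -3.6 -44.3]
247 240 0.1294 [ 10.1  -3.6 -46.2]
247 243 0.1258 [ 10.4  -3.5 -49.9]
247 246 0.1222 [ 10.7  -3.4 -53.5]
247 249 0.1186 [ 11.2  -3.3 -57.2]
254 216 0.1676 [ 7.4 -0.3 -7.4]
254 219 0.1671 [ 5.8 -0.3 -8.3]
254 222 0.1694 [ 3.2 -0.3 -6.7]
254 225 0.1448 [ 11.   -0.3 -30.1]
254 228 0.1404 [ 11.2  -0.3 -34.6]
254 231 0.1384 [ 10.5  -0.3 -36.8]
254 234 0.1349 [ 10.6  -0.3 -40.4]
254 237 0.1317 [ 10.5  -0.3 -43.8]
254 240 0.128 [ 10.8  -0.3 -47.6]
254 243 0.1262 [ 10.2  -0.3 -49.5]
254 246 0.1228 [ 10.5  -0.3 -53. ]
254 249 0.1186 [ 11.2  -0.3 -57.2]
261 216 0.1672 [ 7.6  4.  -7.8]
261 219 0.1666 [ 6.   3.9 -8.8]
261 222 0.1684 [ 3.6  4.  -7.7]
261 225 0.1462 [ 10.4   3.4 -28.7]
261 228 0.1421 [ 10.5   3.3 -33. ]
261 231 0.1377 [ 10.8   3.2 -37.5]
261 234 0.1338 [ 11.    3.1 -41.5]
261 237 0.1315 [ 10.6   3.  -44. ]
261 240 0.1278 [ 10.9   2.9 -47.8]
261 243 0.1245 [ 11.    2.9 -51.1]
261 246 0.1222 [ 10.7   2.8 -53.5]
261 249 0.1195 [ 10.7   2.7 -56.4]
```

The camera shows the bar key still up (top at z 0.0605). The visible finger ends sit about 28 mm above the reported TCP, roughly 20 mm over the key. I'll creep down on force.

```bash
python3 -m creep '[[[0,0,5],[0,0,0]],[[0,0,5],[0,0,0]],[[0,0,4],[0,0,0]],[[0,0,2],[0,0,0]],[[0,0,0],[0,0,0]]]'; python3 -m creep '[[[0,0,1.5],[0,0,0]],[[0,0,1.5],[0,0,0]],[[0,0,0],[0,0,0]]]'
```

```text
clock: 6.72
eef_pos: [0.4988, 0.1523, 0.0365]
tool_rot: [0.989, 0.146, -0.001, -0.002]
ft_force: [-0.8, 0.2, 0.9]
grip_width: 0.0
grasp_force: 0.7
clock: 7.1
eef_pos: [0.499, 0.1524, 0.0337]
tool_rot: [0.989, 0.146, -0.0, -0.003]
ft_force: [-2.4, -0.8, 3.3]
grip_width: -0.0003
grasp_force: 1.3
```

```bash
cat > d.py <<'E'
from h import *
o=bot.get_obs();c=vision.camera('wrist');T=T_wc(c,o)
print(o['clock'],o['eef_pos'].round(4) if hasattr(o['eef_pos'],'round') else o['eef_pos'],np.round(o['ft_force'],1))
P=[]
v,u=np.mgrid[190:300:1,140:512:1];z=c['z_map'][190:300,140:512]
q=cv2.undistortPointsIter(np.dstack([u,v]).reshape(-1,1,2).astype(float),np.array(c['K'],float),np.array([c['k1'],0,0,0,0.]),None,None,(3,50,1e-10))[:,0]
X=(T[:3,:3]@(np.c_[q,np.ones(len(q))]*z.reshape(-1,1)).T).T+T[:3,3]
ey=np.array([-.28,.96]);ex=np.array([.96,.28]);b=np.array([.4995,.154])
for n,y0 in (('bar',0),('round',-66),('sq',-132)):
    r=(X[:,:2]-b)*1000;yy=r@ey-y0;xx=r@ex
    h=24 if n=='bar' else 11
    if n=='sq':h=6
    k=(abs(yy)<h)&(abs(xx)<8)&(X[:,2]<.066)&(z.ravel()>0)
    print(n,k.sum(),np.percentile(X[k,2]*1000,[10,50,90]).round(1) if k.any() else None)
E
python3 d.py; python3 -m creep '[[[0,0,1.5],[0,0,0]],[[0,0,1.5],[0,0,0]],[[0,0,0],[0,0,0]]]';python3 d.py
```

```text
7.1 [0.499  0.1524 0.0337] [-2.4 -0.8  3.3]
bar 1115 [55.  55.8 56.7]
round 1073 [59.8 60.5 61.3]
sq 666 [58.2 60.5 61.2]
clock: 7.52
eef_pos: [0.4991, 0.1524, 0.031]
tool_rot: [0.989, 0.146, -0.0, -0.002]
ft_force: [-2.7, -1.6, 7.5]
grip_width: -0.0001
grasp_force: 3.3
7.525 [0.4991 0.1524 0.031 ] [-2.7 -1.6  7.5]
bar 1166 [52.4 53.2 54.5]
round 1103 [59.8 60.4 61.2]
sq 683 [58.  60.4 61.2]
```

```bash
python3 -m creep '[[[0,0,-2],[0,0,0]],[[0,0,-6],[0,0,0]],[[0,0,-12],[0,0,0]],[[0,0,-12],[0,0,0]],[[0,0,0],[0,0,0]]]';python3 d.py; python3 -m creep '[[[0,16,0],[0,0,0]],[[0,32,0],[0,0,0]],[[-0.5,16,0],[0,0,0]],[[0,0,0],[0,0,0]],[[0,0,0],[0,0,0]]]'; python3 d.py
python3 - <<'E'
from h import *
c=vision.camera('wrist');cv2.imwrite('pics/w4.png',cv2.resize(c['image'][150:300,150:400],(750,450)))
E
```

```text
clock: 8.2
eef_pos: [0.5005, 0.1527, 0.0642]
tool_rot: [0.989, 0.146, 0.001, -0.003]
ft_force: [-0.5, -0.1, -0.5]
grip_width: 0.0001
grasp_force: 0.0
8.2 [0.5005 0.1527 0.0642] [-0.5 -0.1 -0.5]
bar 1391 [59.7 60.5 61.2]
round 766 [59.7 60.5 61.3]
sq 482 [57.9 60.4 61.2]
clock: 8.88
eef_pos: [0.5169, 0.091, 0.0621]
tool_rot: [0.989, 0.146, -0.001, -0.003]
ft_force: [-0.4, 0.2, -0.2]
grip_width: -0.0003
grasp_force: 0.0
8.875 [0.5169 0.091  0.0621] [-0.4  0.2 -0.2]
bar 1196 [59.7 60.4 61.2]
round 546 [59.8 60.4 61.2]
sq 493 [58.5 60.4 61.1]
```

View pics/w4.png

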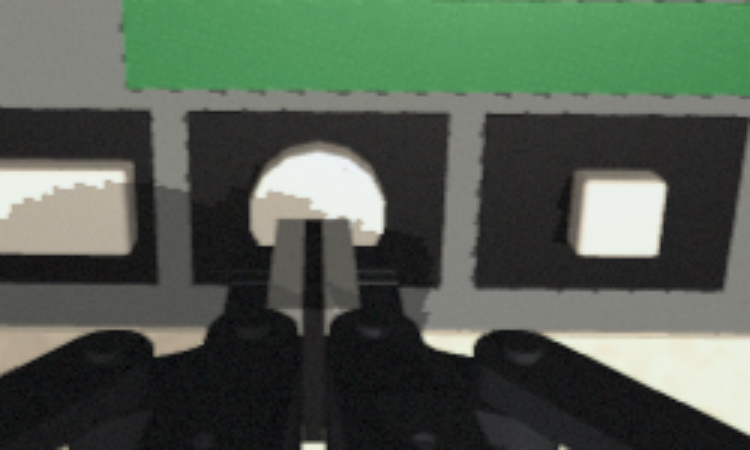

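The bar key is up again. The fingertip column (crop 313) is centred on the round key (crop 317,215), and the square at 617 is well clear. Contact should come at TCP ≈ 0.038.

```bash
python3 -m creep '[[[0,0,10],[0,0,0]],[[0,0,9],[0,0,0]],[[0,0,3],[0,0,0]],[[0,0,2],[0,0,0]],[[0,0,2],[0,0,0]],[[0,0,2],[0,0,0]],[[0,0,1.5],[0,0,0]],[[0,0,1],[0,0,0]],[[0,0,0],[0,0,0]]]'; python3 d.py
```

```text
clock: 10.1
eef_pos: [0.5171, 0.091, 0.0319]
tool_rot: [0.989, 0.146, -0.0, -0.003]
ft_force: [-2.0, 0.4, 3.0]
grip_width: 0.0
grasp_force: 1.3
10.1 [0.5171 0.091  0.0319] [-2.   0.4  3. ]
bar 1039 [59.7 60.4 61.2]
round 189 [53.4 54.4 64.6]
sq 686 [57.9 60.4 61.2]
```

Almost fully in; I'll go a little further, then retreat.

```bash
python3 -m creep '[[[0,0,1],[0,0,0]],[[0,0,1],[0,0,0]],[[0,0,0],[0,0,0]]]'; python3 -m creep '[[[0,0,-2],[0,0,0]],[[0,0,-8],[0,0,0]],[[0,0,-20],[0,0,0]],[[0,0,-30],[0,0,0]],[[0,0,-30],[0,0,0]],[[0,0,-15],[0,0,0]],[[-20,0,0],[0,0,0]],[[-20,0,0],[0,0,0]],[[0,0,0],[0,0,0]],[[0,0,0],[0,0,0]]]'; sed -i 's/190:300/60:300/g' d.py; python3 d.py
python3 - <<'E'
from h import *
c=vision.camera('top')
for q in ['pot','bottle','jar','carton']:print(q,[np.round(r['position'],1) for r in vision.place_of(c,q)[:1]])
E
```

```text
clock: 10.52
eef_pos: [0.5171, 0.091, 0.0306]
tool_rot: [0.989, 0.146, -0.0, -0.003]
ft_force: [-3.8, -0.8, 8.7]
grip_width: -0.0005
grasp_force: 4.2
clock: 11.78
eef_pos: [0.4797, 0.0791, 0.1348]
tool_rot: [0.989, 0.146, 0.0, -0.003]
ft_force: [-0.7, -0.8, -0.5]
grip_width: -0.0002
grasp_force: 0.0
11.775 [0.4797 0.0791 0.1348] [-0.7 -0.8 -0.5]
bar 1036 [59.6 60.5 61.3]
round 449 [53.6 54.5 55.4]
sq 273 [59.4 60.5 61.4]
pot [array([243.6, 150.5])]
bottle [array([181.3, 168.6])]
jar [array([351.2, 153.9])]
carton [array([187.2, 220.1])]
```

```bash
python3 -c "
from workcell import workorder
print(workorder.job_done())"
```

```text
the job is handed in; nothing more can be done
None
```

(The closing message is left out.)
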